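# Gather the evaporating dishes and crucibles into the oven tray

## Task

Get the porcelain ready for the oven: stand the three evaporating dishes in the wide bay of the steel tray, nested hollow side up with the largest at the bottom and the smallest on top, and stand the two tapered crucibles upright in the narrow bay. Set each piece down gently, do not drop it: porcelain chips. Leave the casserole with its handle, the mortar, the beaker with its handle and the glass weighing bottle standing where they are.

Things in the scene. Friction and masses are not known exactly. Their poses are not given: they have to be found in the camera images.
- tray: loose stainless tray (0.95 kg), 235 mm (its x) by 150 mm (y), walls 4 thick, 22 high, floor 4 thick. A cross wall, 20 high, at x = -16.5 splits it into a wide bay on +x (128 by 142, centre x = +49.5) and a narrow bay on -x, nearer the robot (95 by 142, centre x = -66). It lies left or right of the porcelain, turned up to 0.35 rad. Origin: centre of underside; z up
- dish_large: the largest of three handleless white porcelain evaporating dishes: open bowl, hollow up, 66 mm across, 28 high, curving in to a flat foot 30 mm across. Its top 6 mm is an upright rim to grip across the diameter. Wall 3.5, bottom 8 mm thick: nested in the next larger it rests on that one's bottom, its rim 8 mm above the other's, 1-3 mm side play. Origin: centre of underside; z up
- dish_medium: the middle one of three handleless white porcelain evaporating dishes: open bowl, hollow up, 56 mm across, 28 high, curving in to a flat foot 26 mm across. Its top 6 mm is an upright rim to grip across the diameter. Wall 3.5, bottom 8 mm thick: nested in the next larger it rests on that one's bottom, its rim 8 mm above the other's, 1-3 mm side play. Origin: centre of underside; z up
- dish_small: the smallest of three handleless white porcelain evaporating dishes: open bowl, hollow up, 46 mm across, 28 high, curving in to a flat foot 22 mm across. Its top 6 mm is an upright rim to grip across the diameter. Wall 3.5, bottom 8 mm thick: nested in the next larger it rests on that one's bottom, its rim 8 mm above the other's, 1-3 mm side play. Origin: centre of underside; z up
- crucible_1: one of two identical tall tapered white porcelain crucibles without handle, open at the top: 36 mm outside diameter at the rim, 24 mm at the flat foot, 40 mm high, wall 3 mm. Origin: centre of the underside; z up
- crucible_2: one of two identical tall tapered white porcelain crucibles without handle, open at the top: 36 mm outside diameter at the rim, 24 mm at the flat foot, 40 mm high, wall 3 mm. Origin: centre of the underside; z up
- casserole: not wanted: white porcelain casserole, a bowl like the middle dish (56 mm across, 28 mm high) but with a stick handle reaching to 72 mm from its centre along its +x, which points roughly away from the robot. Origin: centre of the bowl's underside
- mortar: not wanted: white porcelain mortar, thick-walled (7.5 mm) bowl on a straight foot, 62 mm across the rim, 41 mm high, with a small pouring lip. Origin: centre of the underside
- beaker_handled: not wanted: straight-sided white porcelain beaker, 41 mm across, 43 mm high, with a loop handle on its +y side reaching to 37 mm from its axis. Origin: centre of the underside
- weighing_bottle: not wanted: clear glass weighing bottle with a frosted glass stopper, 41 mm across, 54 mm high with the stopper's knob. Origin: centre of the underside
Mind the look-alikes: they are no part of the job. Leave any orange or turquoise look-alike of the dish_medium alone.

How it is judged:
By the outcome, as a careful person would: the job done as asked, in the order asked, and still so for the second after the job is handed in, with the robot touching nothing.
It also fails if it takes over 128 s, if anything falls off the work surface, if the arm or the gripper's body presses on something with over 40 N, if the wrist force passes 120 N, or if a joint passes its speed limit or range.

## Robot

A 6-joint arm with a two-finger parallel gripper is mounted at the origin on the work surface. World frame = base frame: x ahead of the robot, y to its left, z up, the work surface at z = 0. Lengths are in m, angles in degrees, forces in N, time in s.
With the tool pointing down it reaches from about 0.275 to 0.75 m from the base axis. Payload 10.2 kg.
Tool frame: the origin (TCP) lies at the very end of the fingers, on their centre line; the grasp point (between the pads) lies 19 mm behind it; x points along the fingers, y is the direction in which the jaws open and shut, and the axes are right-handed (so a half turn about x gives the same grasp; the last joint's range is limited). The gripper opens to 85 mm and grips with 20 to 120 N. Pads are 22 mm wide; open, the fingers measure 114 mm over their backs; the gripper's body (76 mm by 85 mm) begins 54 mm behind the grasp point. The pads swing forward as they close: fully open they stand 13 mm farther back than shut.
Start: joints at [-83.159, 17.928, 85.812, -0, 76.261, -12.8], TCP at [0.176, -0.494, 0.231] pointing down, gripper open.
Joint ranges: [-168.41, 168.41], [-55.51, 124.54], [10.69, 146.95], [-70.63, 250.63], [1, 178], [-165.06, 165.06]. Speed limits (degrees/s): [136.94, 136.94, 172.46, 180, 180, 180].

## Interface

Orientations are given as a 3x3 rotation matrix whose columns are the frame's x, y, z axes.
In Python, from bench import bot gives the robot as it stands.
- The arm moves only by the tool arm_command, never from a script. Its arguments are lists of equal length, an entry for each row: "offset": the shift along the world's x, y, z in cm, a list of three; "turn": the turn about the world's z in rad; "gripper": the finger opening in cm, from 0 to 8.54. A call has 1 to 20 rows; each row shifts and turns the commanded pose from where the row before left it; what a row does not reach is not made up. A row lasts 1/12 s, in which the tool goes at most 41.7 mm and 7.16 degrees, less where a joint would pass 70% of its speed; a pose out of reach is approached as far as the arm can. A call with a gripper value outside its range is refused whole. The fingers move at their own pace and stop on an object; the grip force is fixed at half the most. Time passes only in rows, so rows that do not move let the fingers close. It gives the time, the measured TCP pose, the force and the opening at its end, in the units of the state.
- bot.observe(): the state, without advancing time (a new reading comes with each control period).
- bot.camera(name): name is "scene" or "top"; returns a dict with "pixels" (480x640x3 uint8, red, green, blue), "fx", "fy", "cx", "cy" (pixels), "rvec" (rotation vector, rad) and "tvec" (3), from world to camera coordinates, as OpenCV has them. Camera axes: x right, y down, z forward; pixel columns grow to the right and rows downward; lengths in m; the calibration is good to about 2 mm. A picture is of the moment at which its call begins. There is no depth.
- bot.sign_off(): hands the job in, once; it reports no verdict.
Trained networks look in a picture, given as the dict that the camera call returned (one of the last four; its "shot" number tells which), for a name from the list of things; names that differ only in an ending like _2 or _b are one class to them, and where a whole thing is asked for, a point or a joint stands for the part that bears it (a point fixed in the world has none). Each returns a list of dicts, best first, with "confidence" (0 to 1); they miss things now and then, are a little off and sometimes report something else, mostly with a low value. They report only what shows in the picture. A call takes as long as a camera call. They do not tell look-alikes from the thing itself.
- bot.search_frame(picture, target): "extent" ([centre column, centre row, width, height] in pixels, round what is visible of it).
- bot.place_of(picture, target): "centre" ([column, row] in pixels: a listed point, or the origin of a listed thing).
The state is a dict: "time_s": time; "qpos": joint angles; "joint_vel": joint speeds; "joint_efforts": joint torques, N m; "tool_pos": TCP position; "tool_rot": TCP orientation; "contact_force": force on the tool from outside, world axes, zero at the start; "ft_torque": the same for the moment, N m; "finger_gap": opening from 0.0 (shut) to 1.0 (fully open).
Only numpy, scipy, OpenCV 4.12 (cv2) and the standard library are available. Lean on these libraries where they do the work, as an engineer would, in place of code of your own. Each camera call takes 0.05 s, during which the arm holds its last target. There are 200 camera calls.

## Working session

There is one attempt and no reset: what is moved stays moved. The work goes in short steps, Python scripts to look and compute and a tool call to move; the robot and the scene stay as the last step left them, time stands still between calls to the robot, and variables do not carry over. Pictures are saved under pics/ and viewed, on a budget of 14 in all, crops included, one or two more only if the job needs it, and the job is handed in when it is done.

Besides the shell and the picture viewer there is one more tool, called after "Request:" in YAML: its name, and indented under it one key for each argument. arm_command: Moves the arm, as the interface text tells. Its arguments: {"type":"object","properties":{"offset":{"type":"array","items":{"type":"array","items":{"type":"number"}}},"turn":{"type":"array","items":{"type":"number"}},"gripper":{"type":"array","items":{"type":"number"}}},"required":["offset","turn","gripper"]}

```bash
mkdir -p pics; ls; cat > h.py <<'E'
import numpy as np, cv2
from bench import bot
names=["tray","dish_large","dish_medium","dish_small","crucible_1","casserole","mortar","beaker_handled","weighing_bottle"]
def ray(p,uv,z):
    R,_=cv2.Rodrigues(np.array(p["rvec"],float)); t=np.array(p["tvec"],float).ravel()
    d=R.T@np.array([(uv[0]-p["cx"])/p["fx"],(uv[1]-p["cy"])/p["fy"],1]); c=-R.T@t
    return (c+d*(z-c[2])/d[2])[:2]
def proj(p,X):
    K=np.array([[p["fx"],0,p["cx"]],[0,p["fy"],p["cy"]],[0,0,1.]])
    return cv2.projectPoints(np.array(X,float).reshape(-1,3),np.array(p["rvec"],float),np.array(p["tvec"],float),K,None)[0].reshape(-1,2)
def save(p,n,box=None,s=1):
    im=p["pixels"][:,:,::-1]
    if box: im=im[box[1]:box[3],box[0]:box[2]]
    cv2.imwrite("pics/"+n,cv2.resize(im,None,fx=s,fy=s,interpolation=cv2.INTER_CUBIC))
E
python3 - <<'E'
from h import *
np.set_printoptions(precision=3,suppress=True)
for c in ["top","scene"]:
    p=bot.camera(c); save(p,c+"0.png")
    R,_=cv2.Rodrigues(np.array(p["rvec"],float)); print(c,p["fx"],"cam",-R.T@np.array(p["tvec"]).ravel())
    for n in names:
        for d in bot.place_of(p,n)[:3]:
            print(n,round(d["confidence"],2),np.round(d["centre"]),ray(p,d["centre"],0.0))
o=bot.observe();print(o["tool_pos"],o["tool_rot"],o["time_s"])
E
```

```text
pics
top 579.0032162940363 cam [ 0.333 -0.008  1.137]
tray 0.95 [146. 276.] [0.485 0.309]
dish_large 0.89 [304. 182.] [0.683 0.002]
dish_medium 0.92 [314. 240.] [ 0.562 -0.02 ]
dish_medium 0.88 [193. 183.] [0.678 0.228]
dish_medium 0.78 [409. 188.] [ 0.675 -0.212]
dish_small 0.84 [368. 246.] [ 0.554 -0.128]
dish_small 0.39 [356. 192.] [ 0.666 -0.103]
crucible_1 0.81 [302. 291.] [0.461 0.001]
crucible_1 0.59 [239. 194.] [0.656 0.133]
casserole 0.74 [355. 191.] [ 0.666 -0.102]
casserole 0.16 [370. 251.] [ 0.543 -0.132]
mortar 0.82 [254. 244.] [0.554 0.099]
beaker_handled 0.84 [353. 301.] [ 0.444 -0.099]
beaker_handled 0.47 [238. 194.] [0.655 0.137]
beaker_handled 0.43 [303. 181.] [0.686 0.004]
weighing_bottle 0.64 [236. 301.] [0.439 0.13 ]
scene 486.4554284839239 cam [0.821 0.407 0.715]
tray 0.8 [477. 381.] [0.482 0.309]
dish_large 0.79 [260. 303.] [0.687 0.009]
dish_medium 0.96 [342. 410.] [0.676 0.231]
dish_medium 0.94 [316. 262.] [ 0.563 -0.009]
dish_medium 0.76 [209. 214.] [ 0.671 -0.219]
dish_small 0.69 [291. 218.] [ 0.546 -0.12 ]
crucible_1 0.63 [366. 240.] [0.46  0.001]
crucible_1 0.56 [319. 350.] [0.651 0.133]
crucible_1 0.46 [356. 301.] [0.55  0.096]
casserole 0.68 [241. 255.] [ 0.666 -0.098]
casserole 0.58 [315. 261.] [ 0.562 -0.01 ]
mortar 0.76 [359. 300.] [0.545 0.097]
beaker_handled 0.59 [347. 202.] [ 0.434 -0.092]
weighing_bottle 0.96 [416. 285.] [0.448 0.129]
[ 0.176 -0.494  0.231] [[-0.     0.336 -0.942]
 [ 0.    -0.942 -0.336]
 [-1.    -0.    -0.   ]] 1.0
```

View pics/top0.png

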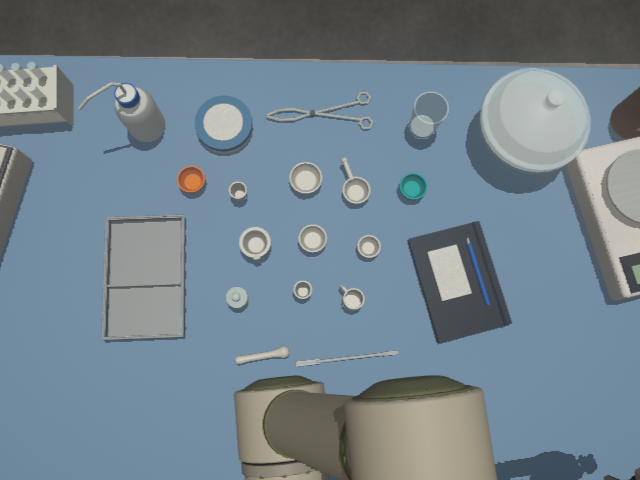

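View pics/scene0.png

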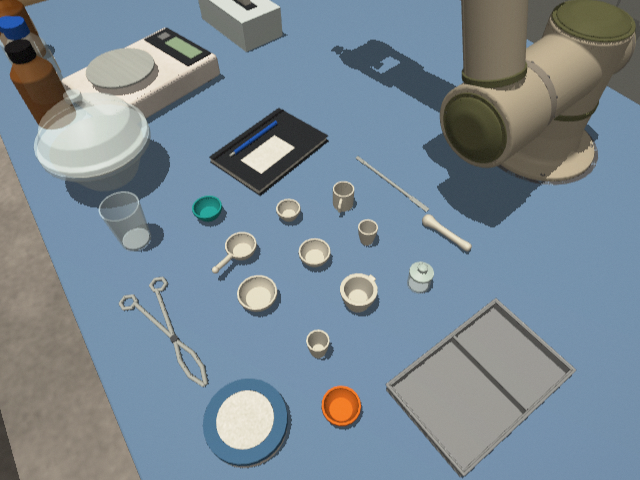

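Top view: the tray (146,276) has its wide bay on the far side. The wanted pieces are the large dish (306,178), medium dish (313,239), small dish (369,247), and the crucibles (239,191) and (303,290).

Possible confusions:
- **Medium dish:** casserole (355,190), orange (191,180), turquoise (413,187).
- **Large dish:** mortar (255,243), which has a lip and thick wall.
- **Crucible:** handled beaker (353,299), weighing bottle (236,298).

Next I'll fit the silhouettes in both views, find the tray corners, and check one close crop.

```bash
cat >> h.py <<'E'
from scipy.optimize import least_squares, minimize
DIM={"L":(.033,.015,.028),"M":(.028,.013,.028),"S":(.023,.011,.028),"C":(.018,.012,.040)}
A=np.linspace(0,2*np.pi,72,endpoint=False)
def sil(p,k,xy,z0=0):
    r,f,h=DIM[k]; c,s=np.cos(A),np.sin(A)
    rings=[(r,h),(f,0)]+([] if k=="C" else [(r,h-.006)])
    X=np.vstack([np.c_[xy[0]+q*c,xy[1]+q*s,0*c+z+z0] for q,z in rings])
    return cv2.convexHull(proj(p,X).astype(np.float32))
def cen(h):
    m=cv2.moments(h); return np.array([m["m10"]/m["m00"],m["m01"]/m["m00"]]),m["m00"]
def blob(p,uv):
    hsv=cv2.cvtColor(p["pixels"],cv2.COLOR_RGB2HSV); a=p["pixels"].astype(int)
    m=((a[:,:,0]>a[:,:,2]-8)).astype(np.uint8)   # not blue
    n,l,st,_=cv2.connectedComponentsWithStats(m,connectivity=4)
    u,v=np.round(uv).astype(int); i=l[v,u]
    if i==0: return None
    c,_=cv2.findContours((l==i).astype(np.uint8),cv2.RETR_EXTERNAL,cv2.CHAIN_APPROX_NONE)
    h=cv2.convexHull(max(c,key=len)); return cen(h)
def fit(p,k,xy0,z0=0):
    b=blob(p,proj(p,[[*xy0,z0+.015]])[0])
    if b is None: return None
    q=least_squares(lambda x:cen(sil(p,k,x,z0))[0]-b[0],xy0,diff_step=1e-3).x
    return q,b[1]/cen(sil(p,k,q,z0))[1]
E
python3 - <<'E'
from h import *
np.set_printoptions(precision=4,suppress=True)
T={"L":(.683,.002),"M":(.562,-.018),"S":(.552,-.126)}
P={c:bot.camera(c) for c in ["top","scene"]}
for n,k,xy in [("L","L",(.684,.003)),("M","M",(.562,-.016)),("S","S",(.552,-.126)),("C1","C",(.46,.001)),("C2","C",(.655,.133))]:
    for c in P: print(n,c,fit(P[c],k,xy))
# tray: fit rectangle outer top corners z=.022 via mask of gray
for c,seed in [("top",(146,250)),("scene",(450,400))]:
    p=P[c]; a=p["pixels"].astype(int)
    m=((a[:,:,2]-a[:,:,0])<20).astype(np.uint8); n,l,st,_=cv2.connectedComponentsWithStats(m,connectivity=4)
    i=l[seed[1],seed[0]]; print(c,st[i])
    cs,_=cv2.findContours((l==i).astype(np.uint8),cv2.RETR_EXTERNAL,cv2.CHAIN_APPROX_NONE)
    h=cv2.convexHull(max(cs,key=len)).reshape(-1,2)
    msk=np.zeros(m.shape,np.uint8);cv2.fillConvexPoly(msk,h,1)
    def cost(q):
        x,y,t=q; R=np.array([[np.cos(t),-np.sin(t)],[np.sin(t),np.cos(t)]])
        X=[[*(R@[sx*.1175,sy*.075]+[x,y]),z] for sx in(-1,1) for sy in(-1,1) for z in(0,.022)]
        hh=cv2.convexHull(proj(p,X).astype(np.float32))
        w=np.zeros(m.shape,np.uint8);cv2.fillConvexPoly(w,np.round(hh*16).astype(np.int32),1,shift=4)
        return (w^msk).sum()
    r=minimize(cost,[.485,.309,0],method="Nelder-Mead",options=dict(initial_simplex=[[.485,.309,0],[.5,.309,0],[.485,.32,0],[.485,.309,.08]],xatol=1e-5))
    print("tray",c,r.x,r.fun,msk.sum())
save(P["top"],"crop1.png",(220,160,420,320),4)
E
```

```text
L top (array([ 0.6855, -0.0002]), 0.9392609651986212)
L scene (array([0.6855, 0.002 ]), 0.9642491357605338)
M top (array([ 0.5619, -0.0166]), 0.925652037080062)
M scene (array([ 0.5624, -0.0138]), 0.9570345902865571)
S top (array([ 0.5481, -0.1266]), 0.9238494279953473)
S scene (array([ 0.5485, -0.1239]), 0.9429005374359752)
C1 top (array([0.4593, 0.0013]), 0.8977509364612177)
C1 scene (array([0.4594, 0.0029]), 0.9357545310330366)
C2 top (array([0.6535, 0.1325]), 0.8733403105907971)
C2 scene (array([0.6533, 0.1342]), 0.9367613431671212)
top [ 102  215   84  125 9978]
tray top [0.482  0.3094 0.0476] 227.0 10164
scene [  386   298   190   179 17319]
tray scene [0.4818 0.3113 0.0425] 486.0 17545
```

View pics/crop1.png

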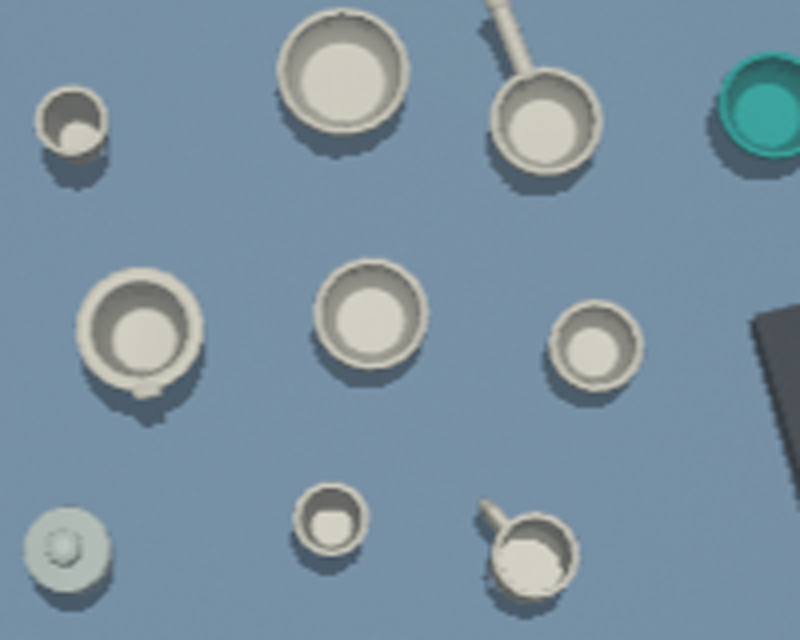

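The crop confirms the choices: plain large dish (343,70), medium (371,314), small (596,346) and crucibles (72,121) and (331,520). The casserole, mortar and beaker show handles or a lip. I'll move above the large dish.

Request:
arm_command:
  offset:
    - [2.55,2.475,-0.65]
    - [2.55,2.475,-0.65]
    - [2.55,2.475,-0.65]
    - [2.55,2.475,-0.65]
    - [2.55,2.475,-0.65]
    - [2.55,2.475,-0.65]
    - [2.55,2.475,-0.65]
    - [2.55,2.475,-0.65]
    - [2.55,2.475,-0.65]
    - [2.55,2.475,-0.65]
    - [2.55,2.475,-0.65]
    - [2.55,2.475,-0.65]
    - [2.55,2.475,-0.65]
    - [2.55,2.475,-0.65]
    - [2.55,2.475,-0.65]
    - [2.55,2.475,-0.65]
    - [2.55,2.475,-0.65]
    - [2.55,2.475,-0.65]
    - [2.5,2.475,-0.65]
    - [2.5,2.475,-0.65]
  turn: [0.0614,0.0614,0.0614,0.0614,0.0614,0.0614,0.0614,0.0614,0.0614,0.0614,0.0614,0.0614,0.0614,0.0614,0.0614,0.0614,0.0614,0.0614,0.0614,0.0614]
  gripper: [7.8,7.8,7.8,7.8,7.8,7.8,7.8,7.8,7.8,7.8,7.8,7.8,7.8,7.8,7.8,7.8,7.8,7.8,7.8,7.8]

```text
time_s: 2.77
tool_pos: [0.6865, 0.0021, 0.1009]
tool_rot: [[-0.0, 1.0, 0.003], [-0.0, 0.003, -1.0], [-1.0, -0.0, 0.0]]
contact_force: [1.4, -0.4, 0.8]
finger_gap: 0.914
```

Request:
arm_command:
  offset:
    - [0,0,0]
    - [0,0,0]
    - [0,0,0]
  turn: [0,0,0]
  gripper: [7.8,7.8,7.8]

```text
time_s: 3.02
tool_pos: [0.6852, 0.0002, 0.1011]
tool_rot: [[-0.0, 1.0, -0.0], [-0.0, -0.0, -1.0], [-1.0, -0.0, 0.0]]
contact_force: [-0.8, -0.7, -0.3]
finger_gap: 0.911
```

```bash
cat > st.py <<'E'
from h import *
np.set_printoptions(precision=4,suppress=True)
o=bot.observe(); R=np.array(o["tool_rot"])
print("t",o["time_s"],"tcp",np.array(o["tool_pos"]),"yaw",np.degrees(np.arctan2(R[1,1],R[0,1])),"F",np.array(o["contact_force"]),"gap",o["finger_gap"])
E
python3 - <<'E'
from st import *
p=bot.camera("scene"); t=np.array(o["tool_pos"])
im=p["pixels"].copy(); g=o["finger_gap"]*.085/2
for sb,col in [(0,(255,0,0)),(.0103,(0,255,0))]:
    for s in(-1,1):
        u=proj(p,[t+[s*g,0,sb]])[0]; print(sb,u); cv2.circle(im,tuple(int(v*16) for v in u),16,col,-1,shift=4)
u=np.round(proj(p,[t])[0]).astype(int); p["pixels"]=im
save(p,"tip.png",(u[0]-70,u[1]-90,u[0]+70,u[1]+50),5)
E
```

```text
t 3.0167 tcp [0.6852 0.0002 0.1011] yaw -0.027501725359112515 F [-0.84   -0.6678 -0.2576] gap 0.910914856491525
0 [272.591 254.037]
0 [227.9121 277.8324]
0.0103 [271.984  250.1449]
0.0103 [226.7728 274.0755]
```

View pics/tip.png

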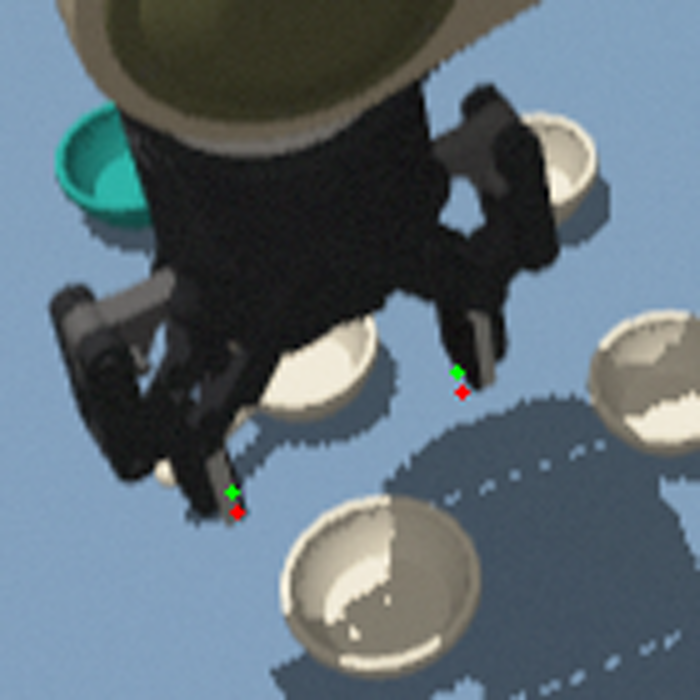

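The drawn tips lie nearest the red marks (crop (237,512) and (462,392)), so the true fingertip is close to the reported TCP even with the gripper open. The closing tips may therefore reach a few mm lower. I'll grip with margin and check again.

Request:
arm_command:
  offset:
    - [0,0,-1.5]
    - [0,0,-1.5]
    - [0,0,-1.5]
    - [0,0,-1.5]
    - [0,0,-1.5]
    - [0,0,-0.8]
    - [0,0,-0.4]
    - [0,0,0]
    - [0,0,0]
    - [0,0,0]
    - [0,0,0]
    - [0,0,0]
    - [0,0,0]
    - [0,0,0]
    - [0,0,0]
    - [0,0,0]
  turn: [0,0,0,0,0,0,0,0,0,0,0,0,0,0,0,0]
  gripper: [7.8,7.8,7.8,7.8,7.8,7.8,7.8,7.8,7.8,5,5,5,5,5,5,5]

```text
time_s: 4.4
tool_pos: [0.6861, 0.0003, 0.0167]
tool_rot: [[0.002, 1.0, 0.0], [-0.001, 0.0, -1.0], [-1.0, 0.002, 0.001]]
contact_force: [-4.0, 0.5, 8.9]
finger_gap: 0.735
```

```bash
python3 - <<'E'
from st import *
p=bot.camera("scene"); t=np.array(o["tool_pos"])
u=np.round(proj(p,[t])[0]).astype(int)
print(u,[proj(p,[[t[0]+s*.033,t[1],z]])[0]-u+[70,90] for s in(-1,1) for z in(0,.014,.022,.028)])
save(p,"grip.png",(u[0]-70,u[1]-90,u[0]+70,u[1]+50),5)
E
```

```text
t 4.4 tcp [0.6861 0.0003 0.0167] yaw 0.010594532555058489 F [-3.99    0.5027  8.9006] gap 0.7353315441982755
[257 294] [array([87.6308, 86.1003]), array([86.9097, 81.7894]), array([86.4887, 79.2728]), array([86.1686, 77.3593]), array([ 53.4707, 105.2838]), array([ 52.2517, 101.125 ]), array([51.5398, 98.6958]), array([50.9982, 96.848 ])]
```

View pics/grip.png

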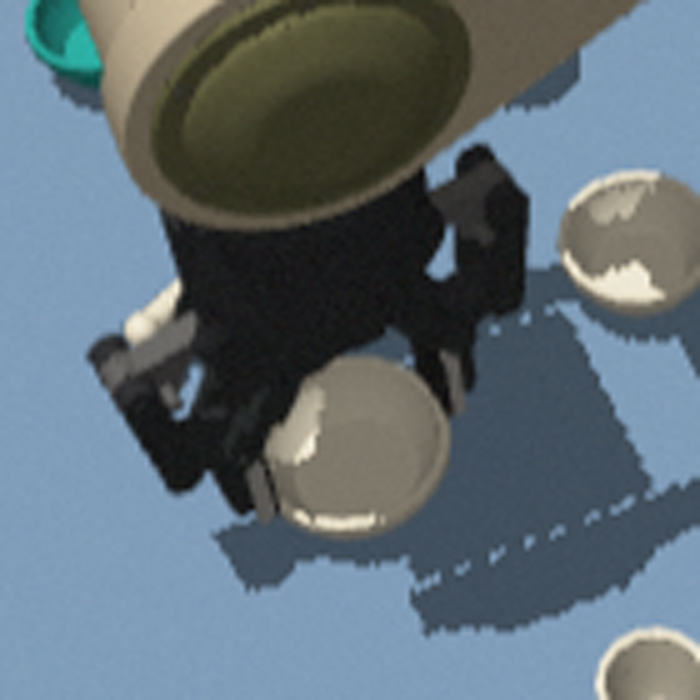

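The large dish sits between the fingers (crop tips at about (260,515) and (457,410)), with the tips just below the rim. I'll lift slightly and check the grip.

Request:
arm_command:
  offset:
    - [0,0,0]
    - [0,0,0]
    - [0,0,0.5]
    - [0,0,0.5]
    - [0,0,1]
    - [0,0,0]
    - [0,0,0]
  turn: [0,0,0,0,0,0,0]
  gripper: [5,5,5,5,5,5,5]

```text
time_s: 5.03
tool_pos: [0.6859, 0.0005, 0.0352]
tool_rot: [[0.002, 1.0, 0.0], [-0.0, 0.0, -1.0], [-1.0, 0.002, 0.0]]
contact_force: [-0.2, -0.3, -0.9]
finger_gap: 0.732
```

```bash
python3 - <<'E'
from st import *
p=bot.camera("scene"); t=np.array(o["tool_pos"])
for z in (.0,.005,.01,.015,.02,.025): print(z,fit(p,"L",t[:2],z))
u=np.round(proj(p,[t])[0]).astype(int)
save(p,"lift.png",(u[0]-60,u[1]-60,u[0]+60,u[1]+60),6)
E
```

```text
t 5.0333 tcp [0.6859 0.0005 0.0352] yaw 0.0032940550955624856 F [-0.1812 -0.2897 -0.9057] gap 0.7319131436131611
0.0 (array([ 0.227 , -0.1509]), 160.1066620853223)
0.005 (array([ 0.2313, -0.1469]), 157.80749856646466)
0.01 (array([ 0.2356, -0.1428]), 155.5249550555402)
0.015 (array([ 0.2399, -0.1388]), 153.25906003601017)
0.02 (array([ 0.2441, -0.1348]), 151.00977721702085)
0.025 (array([ 0.2484, -0.1307]), 148.7770809616742)
```

View pics/lift.png

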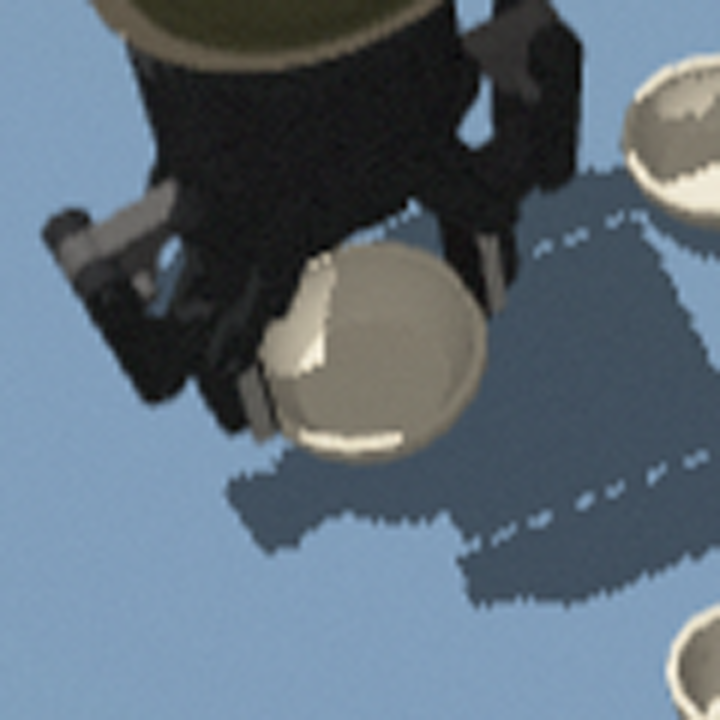

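```bash
python3 - <<'E'
from st import *
p=bot.camera("scene"); t=np.array(o["tool_pos"])
u=np.round(proj(p,[t])[0]).astype(int); print(u)
for s,px in [(1,(262,440)),(-1,(497,312))]:
    q=np.array(px)/6-60+u; print("tip px",q,[(z,dy,proj(p,[[t[0]+s*.033,t[1]+dy,z]])[0]) for z in (.02,.03,.04) for dy in(-.011,.011)])
# rim: outermost points of dish in crop: left 262?,bottom y=463, right x=487
for h in (.01,.015,.02,.025,.03):
    H=sil(p,"L",t[:2],h).reshape(-1,2); a=(H-u+60)*6; print(h,"right %.0f bottom %.0f top %.0f"%(a[:,0].max(),a[:,1].max(),a[:,1].min()))
E
```

```text
t 5.0833 tcp [0.6855 0.0006 0.0345] yaw 0.002034022217636052 F [ 0.1436  0.4156 -1.228 ] gap 0.732627673599221
[256 289]
tip px [239.6667 302.3333] [(0.02, -0.011, array([235.9336, 298.3776])), (0.02, 0.011, array([242.294 , 308.1573])), (0.03, -0.011, array([235.0093, 295.27  ])), (0.03, 0.011, array([241.4217, 305.1057])), (0.04, -0.011, array([234.0661, 292.0992])), (0.04, 0.011, array([240.5313, 301.991 ]))]
tip px [278.8333 281.    ] [(0.02, -0.011, array([270.6435, 279.239 ])), (0.02, 0.011, array([277.3104, 288.4957])), (0.03, -0.011, array([270.0847, 276.0259])), (0.03, 0.011, array([276.8103, 285.3304])), (0.04, -0.011, array([269.5149, 272.7492])), (0.04, 0.011, array([276.3001, 282.1014]))]
0.01 right 481 bottom 471 top 250
0.015 right 479 bottom 461 top 240
0.02 right 477 bottom 452 top 230
0.025 right 476 bottom 442 top 220
0.03 right 474 bottom 433 top 210
```

Dish underside is about 15–18 mm up, and the tips are at about TCP+5.5 mm, so TCP is defined at the shut position. Grip holds. Now to the wide bay centre.

Request:
arm_command:
  offset:
    - [0,0,1.5]
    - [0,0,2]
    - [0,0,2]
    - [0,0.5,2]
    - [-0.6,1.3,0.5]
    - [-1.3,2.6,0]
    - [-1.5,3,0]
    - [-1.5,3,0]
    - [-1.5,3,0]
    - [-1.5,3,0]
    - [-1.5,3,0]
    - [-1.5,3,0]
    - [-1.5,3,0]
    - [-1.5,3,0]
    - [-1.3,1.8,0]
    - [-0.7,0.9,0]
    - [0,0,0]
    - [0,0,0]
    - [0,0,0]
  turn: [0,0,0,0,0,0,0,0,0,0,0,0,0,0,0,0,0,0,0]
  gripper: [5,5,5,5,5,5,5,5,5,5,5,5,5,5,5,5,5,5,5]

```text
time_s: 6.72
tool_pos: [0.527, 0.3104, 0.114]
tool_rot: [[-0.0, 1.0, -0.001], [-0.0, -0.001, -1.0], [-1.0, -0.0, 0.0]]
contact_force: [-0.4, -0.3, -1.5]
finger_gap: 0.732
```

```bash
python3 - <<'E'
from st import *
p=bot.camera("scene"); t=np.array(o["tool_pos"])
u=np.round(proj(p,[t])[0]).astype(int); print(u)
for h in (t[2]-.015,t[2]-.0175,t[2]-.02):
    H=sil(p,"L",t[:2],h).reshape(-1,2); a=(H-u+60)*5; print(h,"right %.0f bottom %.0f left %.0f"%(a[:,0].max(),a[:,1].max(),a[:,0].min()))
save(p,"carry.png",(u[0]-60,u[1]-60,u[0]+60,u[1]+60),5)
E
```

```text
t 6.7167 tcp [0.527  0.3104 0.114 ] yaw -0.06631623211855062 F [-0.352  -0.2636 -1.5332] gap 0.7320960072753216
[474 368]
0.0990012300466896 right 448 bottom 419 left 176
0.0965012300466896 right 445 bottom 422 left 174
0.0940012300466896 right 442 bottom 426 left 172
```

View pics/carry.png

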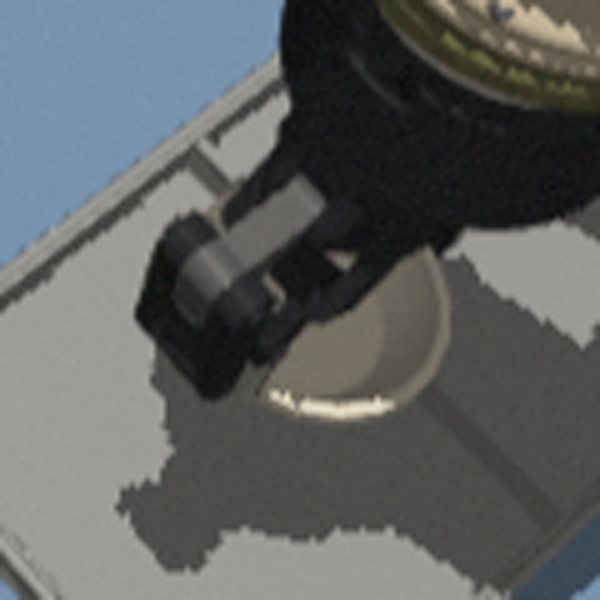

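The dish is level in the grip (right edge 450, bottom 419), with its underside about 15 mm below TCP. I'll lower it to just above contact height, about TCP 0.019.

Request:
arm_command:
  offset:
    - [0.2,0.1,-1.5]
    - [0.25,0.1,-2]
    - [0,0,-2]
    - [0,0,-1.5]
    - [0,0,-1]
    - [0,0,-0.5]
    - [0,0,-0.3]
    - [0,0,-0.1]
    - [0,0,-0.1]
    - [0,0,0]
    - [0,0,0]
  turn: [0,0,0,0,0,0,0,0,0,0,0]
  gripper: [5,5,5,5,5,5,5,5,5,5,5]

```text
time_s: 7.68
tool_pos: [0.5312, 0.3136, 0.0249]
tool_rot: [[0.001, 1.0, 0.0], [0.0, 0.0, -1.0], [-1.0, 0.001, -0.0]]
contact_force: [0.3, 0.2, -0.6]
finger_gap: 0.731
```

Request:
arm_command:
  offset:
    - [0,0,-0.1]
    - [0,0,-0.1]
    - [0,0,0]
  turn: [0,0,0]
  gripper: [5,5,5]

```text
time_s: 7.93
tool_pos: [0.5309, 0.3135, 0.0222]
tool_rot: [[-0.0, 1.0, 0.0], [-0.0, 0.0, -1.0], [-1.0, -0.0, 0.0]]
contact_force: [0.8, -1.2, -0.9]
finger_gap: 0.731
```

Request:
arm_command:
  offset:
    - [0,0,-0.1]
    - [0,0,-0.1]
    - [0,0,0]
  turn: [0,0,0]
  gripper: [5,5,5]

```text
time_s: 8.18
tool_pos: [0.531, 0.3136, 0.0208]
tool_rot: [[0.0, 1.0, 0.0], [0.0, 0.0, -1.0], [-1.0, 0.0, -0.0]]
contact_force: [-2.6, -1.7, 3.6]
finger_gap: 0.732
```

Contact felt at TCP z 0.0208. I'll release, rise and go to the medium dish.

Request:
arm_command:
  offset:
    - [0,0,0]
    - [0,0,0]
    - [0,0,0]
    - [0,0,0]
    - [0,0,1]
    - [0,0,2]
    - [0,0,2]
    - [0,0,2]
    - [0,0,1.5]
    - [0,-1,0]
    - [0.2,-2,0]
    - [0,0,0]
    - [0,0,0]
  turn: [0,0,0,0,0,0,0,0,0,0,0,0,0]
  gripper: [6.8,7.4,7.8,7.8,7.8,7.8,7.8,7.8,7.8,7.8,7,7,7]

```text
time_s: 9.27
tool_pos: [0.5329, 0.2825, 0.1049]
tool_rot: [[-0.001, 1.0, -0.002], [-0.0, -0.002, -1.0], [-1.0, -0.001, 0.0]]
contact_force: [-0.0, 0.1, 0.4]
finger_gap: 0.816
```

Request:
arm_command:
  offset:
    - [0.2,-2,0]
    - [0.2,-3,0]
    - [0.3,-3,0]
    - [0.3,-3,0]
    - [0.3,-3,0]
    - [0.3,-3,0]
    - [0.3,-3,0]
    - [0.3,-3,0]
    - [0.3,-3,0]
    - [0.3,-2,0]
    - [0.1,-1.5,-1]
    - [0,0,-1]
    - [0,0,0]
    - [0,0,0]
  turn: [0,0,0,0,0,0,0,0,0,0,0,0,0,0]
  gripper: [7,7,7,7,7,7,7,7,7,7,7,7,7,7]

```text
time_s: 10.43
tool_pos: [0.5615, -0.0104, 0.0846]
tool_rot: [[-0.002, 1.0, 0.001], [0.001, 0.001, -1.0], [-1.0, -0.002, -0.001]]
contact_force: [-0.2, 0.2, 0.6]
finger_gap: 0.822
```

```bash
python3 - <<'E'
from st import *
for c in ("top","scene"):
    p=bot.camera(c); save(p,"r1_%s.png"%c)
    for n in ("dish_large","dish_medium"):
        print(c,n,[(round(d["confidence"],2),ray(p,d["centre"],.004)) for d in bot.place_of(p,n)[:3]])
p=bot.camera("scene")
save(p,"r1.png",(380,290,580,480),4)
E
```

```text
t 10.4333 tcp [ 0.5615 -0.0104  0.0846] yaw 0.038531648905809096 F [-0.248   0.2034  0.6456] gap 0.8221060676207625
top dish_large [(0.56, array([0.5317, 0.3114])), (0.35, array([ 0.4401, -0.0938]))]
top dish_medium [(0.95, array([ 0.6685, -0.214 ])), (0.55, array([0.6741, 0.2269]))]
scene dish_large [(0.74, array([0.5294, 0.3156])), (0.36, array([0.4479, 0.1279]))]
scene dish_medium [(0.83, array([0.6775, 0.2291])), (0.71, array([ 0.5603, -0.0129])), (0.57, array([0.4816, 0.3136]))]
```

View pics/r1.png

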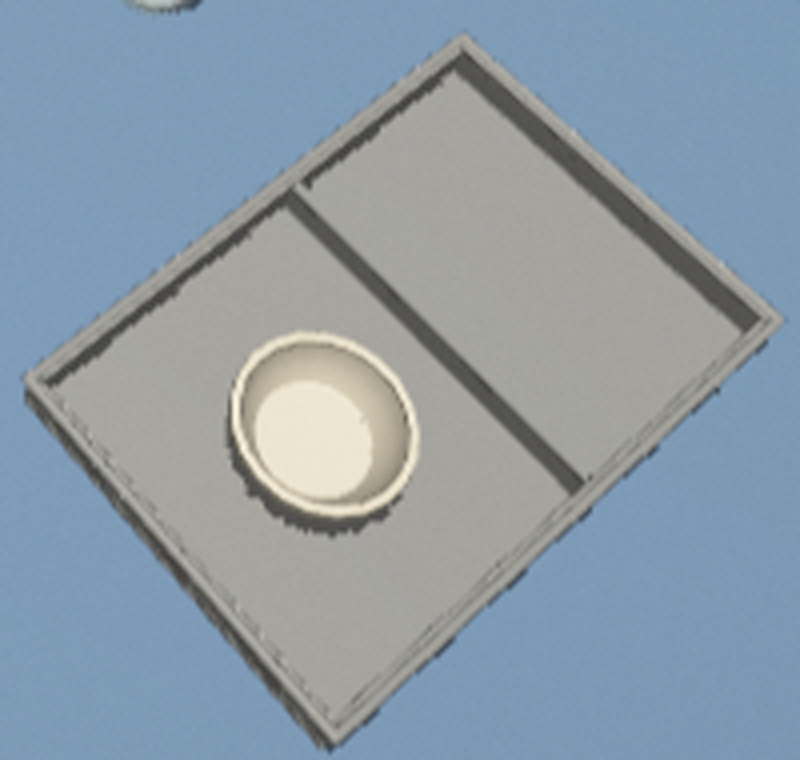

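The large dish stands upright in the wide bay (crop centre (325,425)). Picking the medium dish next.

Request:
arm_command:
  offset:
    - [0.05,-0.25,-1.5]
    - [0,-0.2,-2]
    - [0,0,-1.5]
    - [0,0,-1]
    - [0,0,-0.5]
    - [0,0,-0.3]
    - [0,0,0]
    - [0,0,0]
    - [0,0,0]
  turn: [0,0,0,0,0,0,0,0,0]
  gripper: [7,7,7,7,7,6.6,6.6,6.6,6.6]

```text
time_s: 11.53
tool_pos: [0.5629, -0.016, 0.0181]
tool_rot: [[0.001, 1.0, 0.0], [-0.0, 0.0, -1.0], [-1.0, 0.001, 0.0]]
contact_force: [-0.3, -1.4, 0.8]
finger_gap: 0.773
```

Request:
arm_command:
  offset:
    - [0,0,0]
    - [0,0,0]
    - [0,0,0]
    - [0,0,0]
    - [0,0,0]
    - [0,0,0]
    - [0,0,0]
    - [0,0,0]
  turn: [0,0,0,0,0,0,0,0]
  gripper: [6.2,5.8,5.4,4.5,4,4,4,4]

```text
time_s: 12.2
tool_pos: [0.5627, -0.016, 0.0186]
tool_rot: [[0.001, 1.0, 0.0], [-0.0, 0.0, -1.0], [-1.0, 0.001, 0.0]]
contact_force: [-4.1, 0.9, 11.2]
finger_gap: 0.618
```

Request:
arm_command:
  offset:
    - [0,0,0.5]
    - [0,0,1]
    - [0,0,2]
    - [0,0,2]
    - [0,0.5,2]
    - [-0.1,1.5,1.5]
    - [-0.3,3,0]
    - [-0.3,3,0]
    - [-0.3,3,0]
    - [-0.3,3,0]
    - [-0.3,3,0]
    - [-0.3,3,0]
    - [-0.3,3,0]
    - [-0.3,3,0]
    - [-0.3,3,0]
    - [-0.4,2.4,0]
    - [-0.3,1.5,0]
    - [0,0,0]
    - [0,0,0]
    - [0,0,0]
  turn: [0,0,0,0,0,0,0,0,0,0,0,0,0,0,0,0,0,0,0,0]
  gripper: [4,4,4,4,4,4,4,4,4,4,4,4,4,4,4,4,4,4,4,4]

```text
time_s: 13.87
tool_pos: [0.5277, 0.3124, 0.1076]
tool_rot: [[0.0, 1.0, -0.0], [-0.0, -0.0, -1.0], [-1.0, 0.0, 0.0]]
contact_force: [0.5, -0.6, -0.6]
finger_gap: 0.616
```

```bash
python3 - <<'E'
from st import *
E
```

```text
t 13.8667 tcp [0.5277 0.3124 0.1076] yaw -0.02286841900224861 F [ 0.4881 -0.6416 -0.5899] gap 0.615709436471209
```

Request:
arm_command:
  offset:
    - [0.2,0.1,-1.5]
    - [0.1,0,-2]
    - [0,0,-1.5]
    - [0,0,-1]
    - [0,0,-0.5]
    - [0,0,-0.3]
    - [0,0,-0.2]
    - [0,0,0]
    - [0,0,0]
  turn: [0,0,0,0,0,0,0,0,0]
  gripper: [4,4,4,4,4,4,4,4,4]

```text
time_s: 14.62
tool_pos: [0.5308, 0.3141, 0.038]
tool_rot: [[0.001, 1.0, -0.0], [0.0, -0.0, -1.0], [-1.0, 0.001, -0.0]]
contact_force: [-0.7, 0.0, -0.4]
finger_gap: 0.613
```

Request:
arm_command:
  offset:
    - [0,0,-0.1]
    - [0,0,-0.1]
    - [0,0,-0.1]
    - [0,0,0]
  turn: [0,0,0,0]
  gripper: [4,4,4,4]

```text
time_s: 14.95
tool_pos: [0.5304, 0.314, 0.0342]
tool_rot: [[-0.0, 1.0, 0.0], [-0.0, 0.0, -1.0], [-1.0, -0.0, 0.0]]
contact_force: [0.4, -0.4, -0.9]
finger_gap: 0.613
```

Request:
arm_command:
  offset:
    - [0,0,-0.1]
    - [0,0,-0.1]
    - [0,0,0]
    - [0,0,0]
  turn: [0,0,0,0]
  gripper: [4,4,4,4]

```text
time_s: 15.28
tool_pos: [0.5304, 0.314, 0.0322]
tool_rot: [[-0.0, 1.0, 0.0], [-0.0, 0.0, -1.0], [-1.0, -0.0, 0.0]]
contact_force: [0.4, 0.1, -1.0]
finger_gap: 0.616
```

Request:
arm_command:
  offset:
    - [0,0,-0.1]
    - [0,0,0]
    - [0,0,0]
  turn: [0,0,0]
  gripper: [4,4,4]

```text
time_s: 15.53
tool_pos: [0.5304, 0.314, 0.0313]
tool_rot: [[-0.0, 1.0, 0.0], [-0.0, 0.0, -1.0], [-1.0, -0.0, 0.0]]
contact_force: [0.8, 0.1, 0.9]
finger_gap: 0.615
```

Request:
arm_command:
  offset:
    - [0,0,-0.05]
    - [0,0,0]
    - [0,0,0]
  turn: [0,0,0]
  gripper: [4,4,4]

```text
time_s: 15.78
tool_pos: [0.5304, 0.314, 0.0308]
tool_rot: [[-0.0, 1.0, 0.0], [-0.0, 0.0, -1.0], [-1.0, -0.0, 0.0]]
contact_force: [0.1, -0.8, -0.0]
finger_gap: 0.614
```

Request:
arm_command:
  offset:
    - [0,0,0]
    - [0,0,0]
    - [0,0,0]
    - [0,0,0]
    - [0,0,1]
    - [0,0,2]
    - [0,0,2]
    - [0,0,2]
    - [0,0,0.5]
    - [0,-2,0]
    - [0,-3,0]
    - [0,-3,0]
    - [0,-3,0]
    - [0,-3,0]
    - [0,-3,0]
    - [0,-2,0]
    - [0,0,0]
    - [0,0,0]
  turn: [0,0,0,0,0,0,0,0,0,0,0,0,0,0,0,0,0,0]
  gripper: [5.8,6.4,6.8,6.8,6.8,6.8,6.8,6.8,6.8,6.8,6.8,6.8,6,6,6,6,6,6]

```text
time_s: 17.28
tool_pos: [0.5304, 0.1235, 0.1057]
tool_rot: [[-0.0, 1.0, -0.002], [0.0, -0.002, -1.0], [-1.0, -0.0, -0.0]]
contact_force: [0.0, -0.3, -0.0]
finger_gap: 0.699
```

```bash
python3 - <<'E'
from st import *
p=bot.camera("scene"); save(p,"r2.png",(380,290,580,480),4)
E
```

```text
t 17.2833 tcp [0.5304 0.1235 0.1057] yaw -0.103132284605619 F [ 0.0157 -0.3015 -0.0169] gap 0.6994152863226746
```

View pics/r2.png

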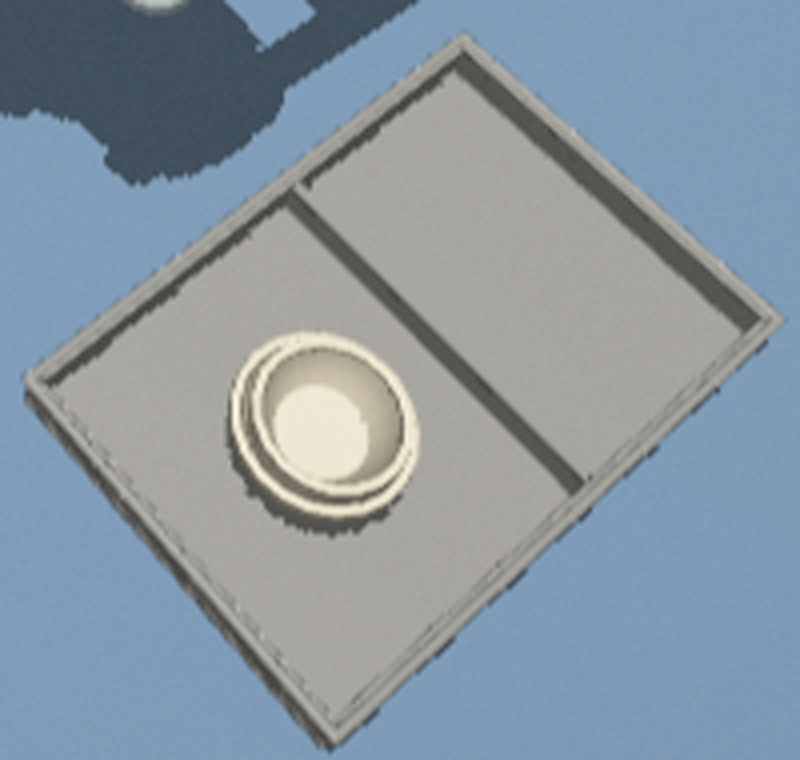

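Medium is nested: concentric rims in the crop around (328,420). On to the small dish.

Request:
arm_command:
  offset:
    - [0.2,-1.5,0]
    - [0.2,-3,0]
    - [0.2,-3,0]
    - [0.2,-3,0]
    - [0.2,-3,0]
    - [0.2,-3,0]
    - [0.2,-3,0]
    - [0.2,-2.4,-1]
    - [0.2,-1.5,-1]
    - [0,-1.5,-1]
    - [0,0,-1]
    - [0,0,0]
    - [0,0,0]
    - [0,0,0]
  turn: [0,0,0,0,0,0,0,0,0,0,0,0,0,0]
  gripper: [6,6,6,6,6,6,6,6,6,6,6,6,6,6]

```text
time_s: 18.5
tool_pos: [0.5487, -0.1238, 0.066]
tool_rot: [[0.0, 1.0, 0.001], [0.0, 0.001, -1.0], [-1.0, 0.0, -0.0]]
contact_force: [0.7, 0.3, 0.7]
finger_gap: 0.7
```

Request:
arm_command:
  offset:
    - [0,-0.2,-1.5]
    - [0,0,-1.5]
    - [0,0,-1]
    - [0,0,-0.5]
    - [0,0,-0.1]
    - [0,0,0]
    - [0,0,0]
    - [0,0,0]
  turn: [0,0,0,0,0,0,0,0]
  gripper: [6,6,6,6,5.6,5.6,5.6,5.6]

```text
time_s: 19.17
tool_pos: [0.5488, -0.1271, 0.0205]
tool_rot: [[0.001, 1.0, 0.0], [-0.001, 0.0, -1.0], [-1.0, 0.001, 0.001]]
contact_force: [-0.2, 0.4, 0.4]
finger_gap: 0.659
```

Request:
arm_command:
  offset:
    - [0,0,0]
    - [0,0,0]
    - [0,0,0]
    - [0,0,0]
    - [0,0,0]
    - [0,0,0]
    - [0,0,0]
    - [0,0,0]
  turn: [0,0,0,0,0,0,0,0]
  gripper: [5.2,4.8,4.4,3.5,3,3,3,3]

```text
time_s: 19.83
tool_pos: [0.5486, -0.1271, 0.0209]
tool_rot: [[0.0, 1.0, -0.0], [-0.0, -0.0, -1.0], [-1.0, 0.0, 0.0]]
contact_force: [-3.2, 1.0, 9.1]
finger_gap: 0.5
```

Request:
arm_command:
  offset:
    - [0,0,0.5]
    - [0,0,1]
    - [0,0,2]
    - [0,0,2]
    - [0,1,2]
    - [0,2,2]
    - [0,3,0.5]
    - [-0.2,3,0]
    - [-0.2,3,0]
    - [-0.2,3,0]
    - [-0.2,3,0]
    - [-0.2,3,0]
    - [-0.2,3,0]
    - [-0.2,3,0]
    - [-0.2,3,0]
    - [-0.2,3,0]
    - [0,3,0]
    - [0,3,0]
    - [0,2.5,0]
    - [0,1.5,0]
  turn: [0,0,0,0,0,0,0,0,0,0,0,0,0,0,0,0,0,0,0,0]
  gripper: [3,3,3,3,3,3,3,3,3,3,3,3,3,3,3,3,3,3,3,3]

```text
time_s: 21.5
tool_pos: [0.53, 0.3056, 0.1205]
tool_rot: [[0.001, 1.0, 0.002], [0.001, 0.002, -1.0], [-1.0, 0.001, -0.001]]
contact_force: [-0.8, 1.0, -0.7]
finger_gap: 0.494
```

Request:
arm_command:
  offset:
    - [0,0,0]
    - [0,0,0]
    - [0,0,0]
  turn: [0,0,0]
  gripper: [3,3,3]

```text
time_s: 21.75
tool_pos: [0.5305, 0.3023, 0.1201]
tool_rot: [[0.0, 1.0, -0.0], [-0.0, -0.0, -1.0], [-1.0, 0.0, 0.0]]
contact_force: [-0.3, -0.7, -0.3]
finger_gap: 0.493
```

```bash
python3 - <<'E'
from st import *
p=bot.camera("scene"); t=np.array(o["tool_pos"])
u=np.round(proj(p,[t])[0]).astype(int); print(u)
for dy in (-.002,0,.002):
    H=sil(p,"S",t[:2]+[0,dy],t[2]-.0209).reshape(-1,2); a=(H-u+60)*6; print(dy,"right %.0f bottom %.0f left %.0f"%(a[:,0].max(),a[:,1].max(),a[:,0].min()))
save(p,"carryS.png",(u[0]-60,u[1]-60,u[0]+60,u[1]+60),6)
E
```

```text
t 21.75 tcp [0.5305 0.3023 0.1201] yaw -0.023381033947332933 F [-0.2991 -0.7142 -0.2602] gap 0.4933285478338112
[469 363]
-0.002 right 471 bottom 455 left 245
0 right 478 bottom 463 left 251
0.002 right 485 bottom 470 left 257
```

View pics/carryS.png

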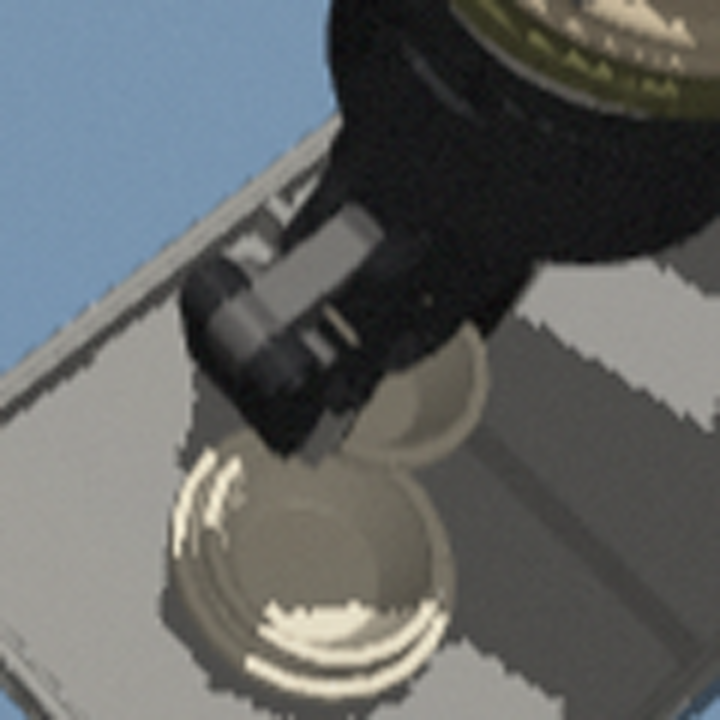

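The small dish is held level (right edge 488, bottom 467), about 1–2 mm toward +y of the TCP as at pickup. The nest is below it. Lowering.

Request:
arm_command:
  offset:
    - [0,0.6,-0.5]
    - [0,0.5,-1.5]
    - [0,0,-2]
    - [0,0,-1.5]
    - [0,0,-1]
    - [0,0,-0.5]
    - [0,0,-0.3]
    - [0,0,0]
    - [0,0,0]
  turn: [0,0,0,0,0,0,0,0,0]
  gripper: [3,3,3,3,3,3,3,3,3]

```text
time_s: 22.55
tool_pos: [0.5309, 0.3141, 0.0475]
tool_rot: [[0.001, 1.0, -0.0], [0.0, -0.0, -1.0], [-1.0, 0.001, -0.0]]
contact_force: [-0.6, -0.2, -0.5]
finger_gap: 0.501
```

Request:
arm_command:
  offset:
    - [0,0,-0.1]
    - [0,0,-0.1]
    - [0,0,-0.1]
    - [0,0,0]
  turn: [0,0,0,0]
  gripper: [3,3,3,3]

```text
time_s: 22.88
tool_pos: [0.5304, 0.314, 0.0438]
tool_rot: [[0.0, 1.0, 0.0], [0.0, 0.0, -1.0], [-1.0, 0.0, -0.0]]
contact_force: [-1.3, -0.1, -0.4]
finger_gap: 0.5
```

Request:
arm_command:
  offset:
    - [0,0,-0.1]
    - [0,0,-0.1]
    - [0,0,0]
    - [0,0,0]
  turn: [0,0,0,0]
  gripper: [3,3,3,3]

```text
time_s: 23.22
tool_pos: [0.5304, 0.314, 0.0417]
tool_rot: [[-0.0, 1.0, 0.0], [-0.0, 0.0, -1.0], [-1.0, -0.0, 0.0]]
contact_force: [-0.2, -0.2, -0.8]
finger_gap: 0.497
```

Request:
arm_command:
  offset:
    - [0,0,-0.1]
    - [0,0,0]
    - [0,0,0]
  turn: [0,0,0]
  gripper: [3,3,3]

```text
time_s: 23.47
tool_pos: [0.5306, 0.3141, 0.041]
tool_rot: [[0.0, 1.0, -0.0], [0.0, -0.0, -1.0], [-1.0, 0.0, -0.0]]
contact_force: [-0.9, -0.3, 2.5]
finger_gap: 0.497
```

Request:
arm_command:
  offset:
    - [0,0,0]
    - [0,0,0]
    - [0,0,0]
    - [0,0,0]
    - [0,0,1]
    - [0,0,2]
    - [0,0,2]
    - [0,0,2]
    - [-0.2,-1,0]
    - [-0.6,-2,0]
    - [-0.7,-3,0]
    - [-0.7,-3,0]
    - [-0.7,-3,0]
    - [-0.7,-3,0]
    - [-0.7,-3,0]
    - [-0.7,-3,0]
    - [-0.7,-3,0]
    - [-0.7,-3,0]
    - [-0.7,-2.6,0]
    - [0,-1.6,0]
  turn: [0,0,0,0,0,0,0,0,0,0,0,0,0,0,0,0,0,0,0,0]
  gripper: [4.8,5.4,5.8,5.8,5.8,5.8,5.8,5.8,5.8,5.6,5.2,5.2,5.2,5.2,5.2,5.2,5.2,5.2,5.2,5.2]

```text
time_s: 25.13
tool_pos: [0.4582, -0.0001, 0.111]
tool_rot: [[-0.0, 1.0, -0.002], [-0.0, -0.002, -1.0], [-1.0, -0.0, 0.0]]
contact_force: [1.0, -0.5, -0.1]
finger_gap: 0.607
```

Request:
arm_command:
  offset:
    - [0,0,0]
    - [0,0,0]
    - [0,0,0]
  turn: [0,0,0]
  gripper: [5.2,5.2,5.2]

```text
time_s: 25.38
tool_pos: [0.4594, 0.0026, 0.1109]
tool_rot: [[0.0, 1.0, 0.0], [0.0, 0.0, -1.0], [-1.0, 0.0, -0.0]]
contact_force: [0.0, -0.7, 0.3]
finger_gap: 0.609
```

```bash
python3 - <<'E'
from st import *
p=bot.camera("scene"); save(p,"r3.png",(380,290,580,480),4)
E
```

```text
t 25.3833 tcp [0.4594 0.0026 0.1109] yaw 0.01371092431235529 F [ 0.0385 -0.674   0.3056] gap 0.6090828344261977
```

View pics/r3.png

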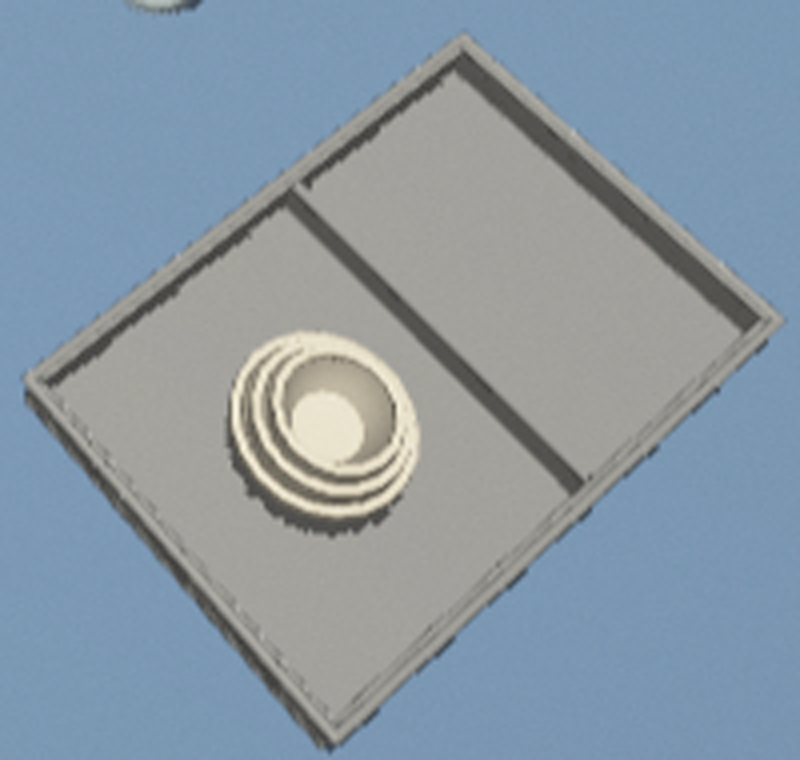

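All three are nested (three concentric rims in the crop around (330,420)). First crucible.

Request:
arm_command:
  offset:
    - [0,0,-1.5]
    - [0,0,-2]
    - [0,0,-2]
    - [0,0,-1.5]
    - [0,0,-1]
    - [0,0,-0.6]
    - [0,0,-0.3]
    - [0,0,0]
    - [0,0,0]
    - [0,0,0]
  turn: [0,0,0,0,0,0,0,0,0,0]
  gripper: [5.2,5.2,5.2,5.2,5.2,4.6,4.6,4.6,4.6,4.6]

```text
time_s: 26.27
tool_pos: [0.4599, 0.002, 0.0224]
tool_rot: [[0.001, 1.0, 0.0], [-0.0, 0.0, -1.0], [-1.0, 0.001, 0.0]]
contact_force: [0.5, -0.6, 0.4]
finger_gap: 0.537
```

Request:
arm_command:
  offset:
    - [0,0,0]
    - [0,0,0]
    - [0,0,0]
    - [0,0,0]
    - [0,0,0]
    - [0,0,0]
    - [0,0,0]
    - [0,0,0]
  turn: [0,0,0,0,0,0,0,0]
  gripper: [4.2,3.8,3.4,3,2.5,2.5,2.5,2.5]

```text
time_s: 26.93
tool_pos: [0.4598, 0.0019, 0.0225]
tool_rot: [[0.001, 1.0, -0.0], [-0.0, -0.0, -1.0], [-1.0, 0.001, 0.0]]
contact_force: [-2.4, -0.1, 8.7]
finger_gap: 0.381
```

Request:
arm_command:
  offset:
    - [0,0,0.5]
    - [0,0,1]
    - [0,0,2]
    - [0,0,2]
    - [0,0,2]
    - [0,1,2]
    - [-0.2,2,1]
    - [-0.5,3,0]
    - [-0.5,3,0]
    - [-0.5,3,0]
    - [-0.5,3,0]
    - [-0.5,3,0]
    - [-0.5,3,0]
    - [-0.5,3,0]
    - [-0.5,2,0]
    - [-0.2,1.2,0]
    - [0,0,0]
    - [0,0,0]
    - [0,0,0]
  turn: [0,0,0,0,0,0,0,0,0,0,0,0,0,0,0,0,0,0,0]
  gripper: [2.5,2.5,2.5,2.5,2.5,2.5,2.5,2.5,2.5,2.5,2.5,2.5,2.5,2.5,2.5,2.5,2.5,2.5,2.5]

```text
time_s: 28.52
tool_pos: [0.4158, 0.2731, 0.127]
tool_rot: [[0.0, 1.0, -0.001], [-0.0, -0.001, -1.0], [-1.0, 0.0, 0.0]]
contact_force: [0.3, -0.4, 0.5]
finger_gap: 0.374
```

```bash
python3 - <<'E'
from st import *
p=bot.camera("scene"); t=np.array(o["tool_pos"])
u=np.round(proj(p,[t])[0]).astype(int)
save(p,"carryC.png",(u[0]-60,u[1]-60,u[0]+60,u[1]+60),5)
E
```

```text
t 28.5167 tcp [0.4158 0.2731 0.127 ] yaw -0.0470665977414142 F [ 0.2929 -0.3763  0.4853] gap 0.3737435886393893
```

View pics/carryC.png

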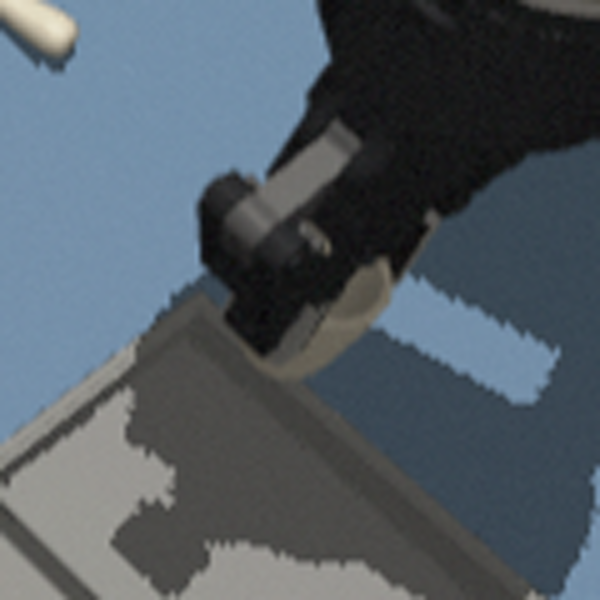

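```bash
python3 - <<'E'
from st import *
p=bot.camera("scene"); t=np.array(o["tool_pos"]); p["pixels"]=p["pixels"].copy()
u=np.round(proj(p,[t])[0]).astype(int); s=5
im=cv2.resize(p["pixels"][u[1]-45:u[1]+45,u[0]-45:u[0]+45,::-1],None,fx=8,fy=8,interpolation=cv2.INTER_CUBIC)
for r,z,col in [(.018,.04,(0,0,255)),(.012,0,(0,255,0))]:
    X=np.c_[t[0]+r*np.cos(A),t[1]+r*np.sin(A),0*A+t[2]-.0225+z]
    q=((proj(p,X)-u+45)*8).round().astype(int); cv2.polylines(im,[q],True,col,1)
cv2.imwrite("pics/ov.png",im)
E
```

```text
t 28.5667 tcp [0.4159 0.273  0.127 ] yaw -0.07808682106557942 F [-0.2668 -0.5227  0.1044] gap 0.3769345226260761
```

View pics/ov.png

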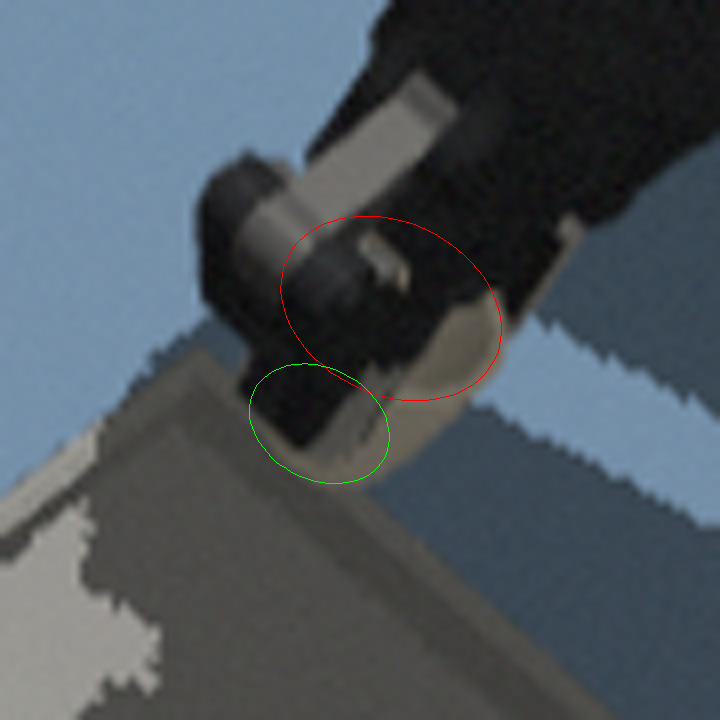

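The overlay matches: the crucible hangs upright as predicted (rim right edge (500,330), foot at (320,480)). Lowering.

Request:
arm_command:
  offset:
    - [0.1,0.1,-1.5]
    - [0,0,-2]
    - [0,0,-2]
    - [0,0,-1.5]
    - [0,0,-1]
    - [0,0,-0.7]
    - [0,0,-0.4]
    - [0,0,-0.2]
    - [0,0,0]
    - [0,0,0]
  turn: [0,0,0,0,0,0,0,0,0,0]
  gripper: [2.5,2.5,2.5,2.5,2.5,2.5,2.5,2.5,2.5,2.5]

```text
time_s: 29.45
tool_pos: [0.4168, 0.2751, 0.0343]
tool_rot: [[0.001, 1.0, 0.0], [0.0, 0.0, -1.0], [-1.0, 0.001, -0.0]]
contact_force: [0.2, 0.3, -0.3]
finger_gap: 0.378
```

Request:
arm_command:
  offset:
    - [0,0,-0.1]
    - [0,0,-0.1]
    - [0,0,-0.1]
    - [0,0,0]
    - [0,0,0]
  turn: [0,0,0,0,0]
  gripper: [2.5,2.5,2.5,2.5,2.5]

```text
time_s: 29.87
tool_pos: [0.4165, 0.2751, 0.0308]
tool_rot: [[-0.0, 1.0, 0.0], [0.0, 0.0, -1.0], [-1.0, -0.0, -0.0]]
contact_force: [0.9, -0.1, -0.1]
finger_gap: 0.376
```

Request:
arm_command:
  offset:
    - [0,0,-0.1]
    - [0,0,-0.1]
    - [0,0,-0.1]
    - [0,0,0]
    - [0,0,0]
  turn: [0,0,0,0,0]
  gripper: [2.5,2.5,2.5,2.5,2.5]

```text
time_s: 30.28
tool_pos: [0.4164, 0.275, 0.0277]
tool_rot: [[-0.0, 1.0, 0.0], [-0.0, 0.0, -1.0], [-1.0, -0.0, 0.0]]
contact_force: [-0.4, 0.4, 0.1]
finger_gap: 0.382
```

Request:
arm_command:
  offset:
    - [0,0,-0.1]
    - [0,0,0]
    - [0,0,0]
  turn: [0,0,0]
  gripper: [2.5,2.5,2.5]

```text
time_s: 30.53
tool_pos: [0.4164, 0.275, 0.0268]
tool_rot: [[-0.0, 1.0, -0.0], [0.0, -0.0, -1.0], [-1.0, -0.0, -0.0]]
contact_force: [0.3, -0.6, -0.3]
finger_gap: 0.381
```

Request:
arm_command:
  offset:
    - [0,0,-0.05]
    - [0,0,0]
    - [0,0,0]
  turn: [0,0,0]
  gripper: [2.5,2.5,2.5]

```text
time_s: 30.78
tool_pos: [0.4165, 0.2751, 0.0266]
tool_rot: [[0.0, 1.0, 0.0], [0.0, 0.0, -1.0], [-1.0, 0.0, -0.0]]
contact_force: [0.1, -0.4, 4.4]
finger_gap: 0.377
```

Request:
arm_command:
  offset:
    - [0,0,-0.05]
    - [0,0,0]
    - [0,0,0]
  turn: [0,0,0]
  gripper: [2.5,2.5,2.5]

```text
time_s: 31.03
tool_pos: [0.4166, 0.2751, 0.0265]
tool_rot: [[0.0, 1.0, 0.0], [0.0, 0.0, -1.0], [-1.0, 0.0, -0.0]]
contact_force: [-2.5, -1.3, 11.0]
finger_gap: 0.376
```

Request:
arm_command:
  offset:
    - [0,0,0.05]
    - [0,0,0]
    - [0,0,0]
    - [0,0,0]
    - [0,0,0]
    - [0,0,1]
    - [0,0,2]
    - [0,0,2]
    - [0,0,2]
    - [0,0,2]
    - [1,-0.5,0]
    - [2.3,-1.3,0]
    - [3,-1.8,0]
    - [3,-1.8,0]
    - [3,-1.8,0]
    - [3,-1.8,0]
    - [3,-1.8,0]
    - [3,-1.8,0]
    - [1.6,-1,0]
    - [0.8,-0.6,0]
  turn: [0,0,0,0,0,0,0,0,0,0,0,0,0,0,0,0,0,0,0,0]
  gripper: [2.5,3.6,4.2,4.8,5.2,5.2,5.2,5.2,5.2,5.2,5.2,5.2,5.2,5.2,5.2,5.2,5.2,5.2,5.2,5.2]

```text
time_s: 32.7
tool_pos: [0.6553, 0.1306, 0.1155]
tool_rot: [[-0.0, 1.0, -0.002], [-0.0, -0.002, -1.0], [-1.0, -0.0, 0.0]]
contact_force: [-1.0, 0.3, 0.3]
finger_gap: 0.607
```

Request:
arm_command:
  offset:
    - [0,0,0]
    - [0,0,0]
    - [0,0,0]
  turn: [0,0,0]
  gripper: [5.2,5.2,5.2]

```text
time_s: 32.95
tool_pos: [0.6528, 0.1335, 0.1161]
tool_rot: [[-0.001, 1.0, 0.001], [0.0, 0.001, -1.0], [-1.0, -0.001, -0.0]]
contact_force: [0.2, 0.4, 0.7]
finger_gap: 0.609
```

```bash
python3 - <<'E'
from st import *
for c in ("scene","top"):
    p=bot.camera(c)
    for xy in ((.417,.275),): print(c,[(round(d["confidence"],2),ray(p,d["centre"],.004)) for d in bot.place_of(p,"crucible_1")[:3]])
    print([(round(d["confidence"],2),ray(p,d["centre"],.00)) for d in bot.place_of(p,"tray")[:1]])
    print("C2",fit(p,"C",(.6534,.1333)))
E
```

```text
t 32.95 tcp [0.6528 0.1335 0.1161] yaw 0.02980780952703914 F [0.2094 0.3514 0.7466] gap 0.608963281059755
scene [(0.77, array([0.6561, 0.1343])), (0.64, array([0.4184, 0.2793])), (0.15, array([ 0.6645, -0.095 ]))]
[(0.71, array([0.4816, 0.3112]))]
C2 (array([0.6533, 0.1343]), 0.948086399414651)
top []
[(0.83, array([0.48  , 0.3087]))]
C2 (array([0.4341, 0.2878]), 283.3110783736154)
```

Crucible 1 is reported in the narrow bay. Descending on crucible 2.

Request:
arm_command:
  offset:
    - [0.05,0,-1.5]
    - [0,0,-2]
    - [0,0,-2]
    - [0,0,-1.5]
    - [0,0,-1]
    - [0,0,-0.9]
    - [0,0,-0.4]
    - [0,0,0]
    - [0,0,0]
    - [0,0,0]
  turn: [0,0,0,0,0,0,0,0,0,0]
  gripper: [5.2,5.2,5.2,5.2,5.2,4.6,4.6,4.6,4.6,4.6]

```text
time_s: 34.08
tool_pos: [0.6545, 0.1331, 0.0243]
tool_rot: [[0.002, 1.0, -0.0], [0.0, -0.0, -1.0], [-1.0, 0.002, -0.0]]
contact_force: [0.0, 0.5, -0.7]
finger_gap: 0.539
```

Request:
arm_command:
  offset:
    - [0,0,0]
    - [0,0,0]
    - [0,0,0]
    - [0,0,0]
    - [0,0,0]
    - [0,0,0]
    - [0,0,0]
    - [0,0,0]
  turn: [0,0,0,0,0,0,0,0]
  gripper: [4.2,3.8,3.4,3,2.5,2.5,2.5,2.5]

```text
time_s: 34.75
tool_pos: [0.6542, 0.1331, 0.0242]
tool_rot: [[0.001, 1.0, 0.0], [0.0, 0.0, -1.0], [-1.0, 0.001, -0.0]]
contact_force: [-1.0, -0.2, 5.5]
finger_gap: 0.375
```

Request:
arm_command:
  offset:
    - [0,0,0.5]
    - [0,0,1]
    - [0,0,2]
    - [0,0,2]
    - [0,0,2]
    - [-1,1,2]
    - [-2,1.7,1]
    - [-2.5,2.2,0]
    - [-2.5,2.2,0]
    - [-2.5,2.2,0]
    - [-2.5,2.2,0]
    - [-2.5,2.2,0]
    - [-2.5,2.2,0]
    - [-2.5,2.2,0]
    - [-2.1,1.7,0]
    - [-1.2,0.9,0]
    - [0,0,0]
    - [0,0,0]
    - [0,0,0]
  turn: [0,0,0,0,0,0,0,0,0,0,0,0,0,0,0,0,0,0,0]
  gripper: [2.5,2.5,2.5,2.5,2.5,2.5,2.5,2.5,2.5,2.5,2.5,2.5,2.5,2.5,2.5,2.5,2.5,2.5,2.5]

```text
time_s: 36.33
tool_pos: [0.4168, 0.3396, 0.1287]
tool_rot: [[0.001, 1.0, -0.0], [0.0, -0.0, -1.0], [-1.0, 0.001, -0.0]]
contact_force: [-0.3, -0.2, -0.5]
finger_gap: 0.369
```

Request:
arm_command:
  offset:
    - [-0.2,0,-1.5]
    - [0,0,-2]
    - [0,0,-2]
    - [0,0,-1.5]
    - [0,0,-1]
    - [0,0,-0.7]
    - [0,0,-0.4]
    - [0,0,-0.2]
    - [0,0,0]
    - [0,0,0]
  turn: [0,0,0,0,0,0,0,0,0,0]
  gripper: [2.5,2.5,2.5,2.5,2.5,2.5,2.5,2.5,2.5,2.5]

```text
time_s: 37.17
tool_pos: [0.4143, 0.3402, 0.0358]
tool_rot: [[0.001, 1.0, -0.0], [0.0, -0.0, -1.0], [-1.0, 0.001, -0.0]]
contact_force: [-0.3, -0.2, -1.1]
finger_gap: 0.374
```

Request:
arm_command:
  offset:
    - [0,0,-0.1]
    - [0,0,-0.1]
    - [0,0,-0.1]
    - [0,0,0]
    - [0,0,0]
  turn: [0,0,0,0,0]
  gripper: [2.5,2.5,2.5,2.5,2.5]

```text
time_s: 37.58
tool_pos: [0.4139, 0.34, 0.0323]
tool_rot: [[-0.0, 1.0, 0.0], [-0.0, 0.0, -1.0], [-1.0, -0.0, 0.0]]
contact_force: [0.6, -0.5, 0.2]
finger_gap: 0.373
```

Request:
arm_command:
  offset:
    - [0,0,-0.1]
    - [0,0,-0.1]
    - [0,0,0]
    - [0,0,0]
  turn: [0,0,0,0]
  gripper: [2.5,2.5,2.5,2.5]

```text
time_s: 37.92
tool_pos: [0.4139, 0.34, 0.0302]
tool_rot: [[-0.0, 1.0, -0.0], [-0.0, -0.0, -1.0], [-1.0, -0.0, 0.0]]
contact_force: [0.8, 0.0, -0.0]
finger_gap: 0.373
```

Request:
arm_command:
  offset:
    - [0,0,-0.1]
    - [0,0,-0.05]
    - [0,0,0]
    - [0,0,0]
  turn: [0,0,0,0]
  gripper: [2.5,2.5,2.5,2.5]

```text
time_s: 38.25
tool_pos: [0.4139, 0.34, 0.0287]
tool_rot: [[-0.0, 1.0, -0.0], [-0.0, -0.0, -1.0], [-1.0, -0.0, 0.0]]
contact_force: [-0.8, -0.3, -0.8]
finger_gap: 0.372
```

Request:
arm_command:
  offset:
    - [0,0,-0.05]
    - [0,0,0]
    - [0,0,0]
  turn: [0,0,0]
  gripper: [2.5,2.5,2.5]

```text
time_s: 38.5
tool_pos: [0.4139, 0.34, 0.0283]
tool_rot: [[-0.0, 1.0, 0.0], [-0.0, 0.0, -1.0], [-1.0, -0.0, 0.0]]
contact_force: [0.7, 0.2, -1.0]
finger_gap: 0.372
```

Request:
arm_command:
  offset:
    - [0,0,-0.05]
    - [0,0,0]
    - [0,0,0]
  turn: [0,0,0]
  gripper: [2.5,2.5,2.5]

```text
time_s: 38.75
tool_pos: [0.414, 0.3401, 0.0282]
tool_rot: [[0.0, 1.0, 0.0], [0.0, 0.0, -1.0], [-1.0, 0.0, -0.0]]
contact_force: [-2.3, -0.4, 5.1]
finger_gap: 0.371
```

Contact. I'll release, rise and clear out toward −y.

Request:
arm_command:
  offset:
    - [0,0,0]
    - [0,0,0]
    - [0,0,0]
    - [0,0,0]
    - [0,0,1]
    - [0,0,2]
    - [0,0,2]
    - [0,0,2]
    - [0,0,2]
    - [0,0,2]
    - [0,-1.5,0]
    - [0,-3,0]
    - [0,-3,0]
    - [0,-3,0]
    - [0,-3,0]
    - [0,-3,0]
    - [0,-3,0]
    - [0,-3,0]
    - [0,-1.5,0]
    - [0,0,0]
  turn: [0,0,0,0,0,0,0,0,0,0,0,0,0,0,0,0,0,0,0,0]
  gripper: [3.6,4.2,4.8,5.2,5.2,5.2,5.2,5.2,5.2,5.2,5.2,5.2,5.2,5.2,5.2,5.2,5.2,5.2,5.2,5.2]

```text
time_s: 40.42
tool_pos: [0.4142, 0.0979, 0.1385]
tool_rot: [[0.001, 1.0, -0.003], [-0.0, -0.003, -1.0], [-1.0, 0.001, 0.0]]
contact_force: [-0.3, 0.5, 0.2]
finger_gap: 0.604
```

```bash
python3 - <<'E'
from st import *
p=bot.camera("scene"); save(p,"end.png",(180,180,600,480),1.9)
for n in ("mortar","beaker_handled","weighing_bottle","casserole","crucible_1"):
    print(n,[(round(d["confidence"],2),ray(p,d["centre"],.0)) for d in bot.place_of(p,n)[:2]])
E
```

```text
t 40.4167 tcp [0.4142 0.0979 0.1385] yaw -0.18713430741028583 F [-0.337   0.5258  0.2486] gap 0.6039236001645533
mortar [(0.94, array([0.5474, 0.0928]))]
beaker_handled [(0.81, array([ 0.4347, -0.0926]))]
weighing_bottle [(0.69, array([0.4481, 0.1274]))]
casserole [(0.73, array([ 0.6647, -0.0985]))]
crucible_1 [(0.87, array([0.4074, 0.3416])), (0.87, array([0.4102, 0.2793]))]
```

View pics/end.png

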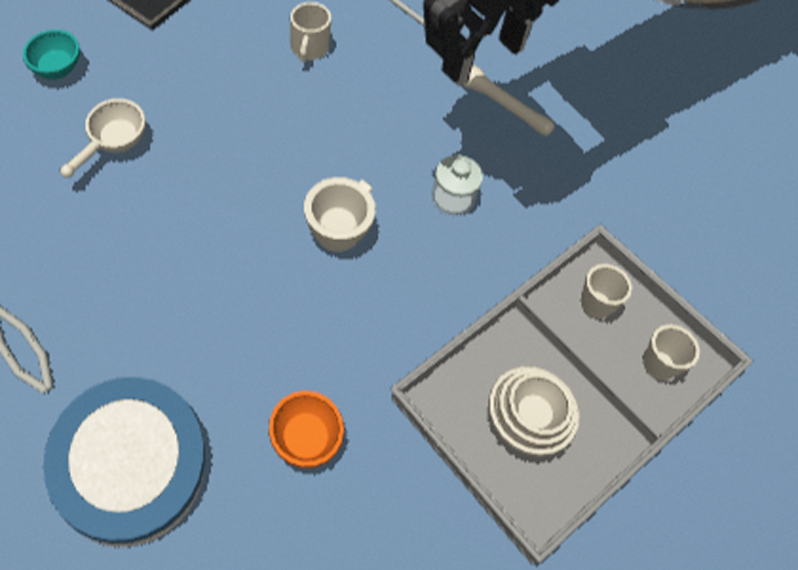

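The nest is at (535,410) and both crucibles stand upright at (605,292) and (671,352). The other pieces are where they were, so I'll hand in.

```bash
python3 -c "
from bench import bot
print(bot.sign_off())"
```

```text
the job is handed in; nothing more can be done
None
```

The porcelain is ready and the job is handed in at about 40 s. The three dishes are nested hollow side up in the wide bay: large at the bottom, medium, then small on top. Both crucibles stand upright in the narrow bay. I lowered each piece until I felt light contact (no contact reading above 11 N), then released it.

**Final picture:** it shows three concentric rims in the nest and both crucibles upright. The gripper was clear of everything. The casserole, mortar, beaker and weighing bottle were within about 4 mm of their first readings, which is within measuring error. The orange and turquoise dishes were never touched.

**Checks that disagreed:**
- The two cameras differed by about 2 mm in y throughout.
- While lifting the large dish, the camera put its underside about 2–4 mm lower than the arm's own reading. The contact height at set-down matched the arm's reading.
- For the medium dish, the contact force was weak and unclear (+0.9 N, then about 0 N). I went by the expected height, and the picture afterwards showed it seated.

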